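# Roll a steel column into the vee holder and clamp it

### The job

Two steel chromatography columns lie parked on the aluminium column holder, one on each side of its vee. Roll the thicker one (do not lift it) over into the vee in the middle and let it settle there by itself, lying along the vee; only then fold the raised clamp arm over and down until it rests on that column. Leave the slim column lying in its place.

Things in the scene. Friction and masses are not known exactly. Their poses are not given: they have to be found in the camera images.
- column_holder: Fixed aluminium block, 160x176x34 mm. Origin on the worktop under mid-vee; x along the vee to the clamp post, away from the robot; y across; z up. Section (mm): 90 degree vee, x -56 to 56, bottom y 0 z 10, edges y +-21 z 31; flat crest to +-29; parking grooves, lowest at y +-54 z 28.4; lips +-79 to 86, z 34. Post: x 59 to 81, y +-23, to z 64. Pushed over the crest, a column drops into the vee.
- thick_column: The thicker steel cylinder with smaller dark end fittings, to be clamped: 32 mm diameter, 98 mm long, 0.3 kg, polished (slippery). Origin at its centre, x along its axis (y and z turn as it rolls). Starts in the left or right parking groove (varies), lying along the holder's x, centre 44.5 mm above the worktop. Seated in the vee: centre 33 mm, top 49 mm above the worktop.
- slim_column: The slim steel cylinder in the other parking groove: 18 mm diameter, 98 mm long, 0.12 kg, centre 37 mm above the worktop. Origin at its centre, x along its axis. To be left where it lies.
- clamp (a joint): Angle of the steel clamp arm, rad. Hinge along the holder's y at its x 70, y 0, z 56 mm. Bar 10 mm thick, 22 wide, reaching 96 mm from the hinge, rubber pad below its end. 0: level over the vee towards -x, pad on the seated thick column; pi/2: upright; starts at 1.7 to 1.9, leaning back from the vee. Stays where left (1 to 2 N at its end moves it). Push it over from behind, then down.
Mind the look-alikes: they are no part of the job. What is shaped like the thick_column but brown is not meant.

How it is judged:
By the outcome, as a careful person would: the job done as asked, in the order asked, and still so for the second after the job is handed in, with the robot touching nothing.
It also fails if it takes over 43 s, if anything falls off the work surface, if the arm or the gripper's body presses on something with over 40 N, if the wrist force passes 120 N, or if a joint passes its speed limit or range.

### The arm

A 6-joint arm with a two-finger parallel gripper is mounted at the origin on the work surface; the furniture and walls round the work are solid. World frame = base frame: x ahead of the robot, y to its left, z up, the work surface at z = 0. Lengths are in mm, angles in rad, forces in N, time in s.
With the tool pointing down it reaches from about 350 to 875 mm from the base axis. Payload 4.2 kg.
Tool frame: the origin (TCP) lies at the very end of the fingers, on their centre line; the grasp point (between the pads) lies 19 mm behind it (pinch_z is the distance from the TCP to the grasp point, in mm); z points along the fingers, y is the line along which they close (so a half turn about z gives the same grasp; the last joint's range is limited). The gripper opens to 85 mm and grips with 20 to 120 N. Pads are 22 mm wide; open, the fingers measure 114 mm over their backs; the gripper's body (76 mm by 85 mm) begins 54 mm behind the grasp point. The pads swing forward as they close: fully open they stand 13 mm farther back than shut.
Start: joints at [-1.044, 0.385, 0.008, 0, -1.194, -0.259], TCP at [165.398, -602.696, 208.712] pointing down, gripper open.
Joint ranges: [-3.14, 3.14], [-1.21, 2.06], [-1.07, 1.41], [-3.16, 2.05], [-2.99, -0.16], [-3.1, 3.1]. Speed limits (rad/s): [2.79, 2.79, 3.14, 3.14, 3.14, 3.14].

### API

Orientations are given as a unit quaternion [x, y, z, w].
In Python, from bench import * gives the robot as it stands.
- The arm moves only by the tool arm_command, never from a script. Its argument "steps" is one flat list of numbers, 4 for each row, row after row: the shift along the tool's x, y, z in m, then the turn about the tool's z in rad. In form: [tx, ty, tz, roll, tx, ty, tz, roll, ...]. A call has 1 to 20 rows; each row shifts and turns the commanded pose from where the row before left it, along the tool's axes as they then stand; what a row does not reach is not made up. A row lasts 1/8 s, in which the tool goes at most 62.5 mm and 10.7 degrees, less where a joint would pass 70% of its speed; a pose out of reach is approached as far as the arm can. A call with a gripper value outside its range is refused whole. "grip" is the finger opening in m, from 0 to 0.0854, set as the call begins (left out, the last holds). The fingers move at their own pace and stop on an object; the grip force is fixed at half the most. Time passes only in rows, so rows that do not move let the fingers close. It gives the time, the measured TCP pose, the force, the opening and the grip force at its end, in the units of the state.
- read_state(): the state, without advancing time (a new reading comes with each control period).
- get_image(name): name is "side" or "top" or "wrist"; returns the picture (400x640x3 uint8, red, green, blue); there is no depth.
- get_calibration(name): a dict with "camera_matrix" (3x3 intrinsics, pixels), "cam_to_world" (4x4, takes a point from camera to world coordinates). Camera axes: x right, y down, z forward; pixel columns grow to the right and rows downward; lengths in mm; the calibration is good to about 2 mm. A picture is of the moment at which its call begins: read the wrist's pose just before it. get_calibration takes no time and is no camera call; for the wrist camera it gives the pose at the moment of the call.
- job_done(): hands the job in; it is judged then, once.
The state is a dict: "clock": time; "joints": joint angles; "joint_vel": joint speeds; "joint_efforts": joint torques, N m; "position": TCP position; "ee_rot": TCP orientation; "contact_force": force on the tool from outside, world axes, zero at the start; "wrist_torque": the same for the moment, N m; "gripper_width": finger opening in mm; "grasp_force": force on a finger pad.
Only numpy, scipy, OpenCV 4.12 (cv2) and the standard library are available. Lean on these libraries where they do the work, as an engineer would, in place of code of your own. Each camera call takes 0.05 s, during which the arm holds its last target. There are 200 camera calls.

## Working session

There is one attempt and no reset: what is moved stays moved. The work goes in short steps, Python scripts to look and compute and a tool call to move; the robot and the scene stay as the last step left them, time stands still between calls to the robot, and variables do not carry over. Pictures are saved under pics/ and viewed, at most 10 in all, crops included, and the job is handed in when it is done.

Besides the shell and the picture viewer there is one more tool, called after "Emit:" as name(argument=value, ...) on one line, values as JSON. arm_command: Moves the arm, as the interface text tells. Its arguments: {"type":"object","properties":{"steps":{"type":"array","items":{"type":"number"}},"grip":{"type":"number"}},"required":["steps"]}

```bash
mkdir -p pics; python3 - <<'E'
from bench import *
import cv2,numpy as np
s=read_state();print(s['clock'],s['position'],s['ee_rot'])
for n in("top","side"):
    c=get_calibration(n);print(n,np.round(c['camera_matrix'],1).tolist(),np.round(c['cam_to_world'],3).tolist())
    cv2.imwrite(f"pics/{n}0.png",get_image(n)[:,:,::-1])
E
```

```text
0.0 [ 165.2107376  -602.10399867  207.59203443] [-1.33395720e-01  9.91062221e-01  1.10226697e-03 -2.04031778e-04]
top [[361.4, 0.0, 312.8], [0.0, 361.4, 199.2], [0.0, 0.0, 1.0]] [[-0.03, -0.994, 0.107, 458.157], [-0.999, 0.027, -0.027, -288.966], [0.024, -0.108, -0.994, 923.202], [0.0, 0.0, 0.0, 1.0]]
side [[446.2, 0.0, 319.9], [0.0, 446.2, 203.6], [0.0, 0.0, 1.0]] [[0.889, -0.199, 0.413, 201.867], [-0.458, -0.388, 0.799, -1015.674], [0.002, -0.9, -0.436, 441.538], [0.0, 0.0, 0.0, 1.0]]
```

View pics/top0.png

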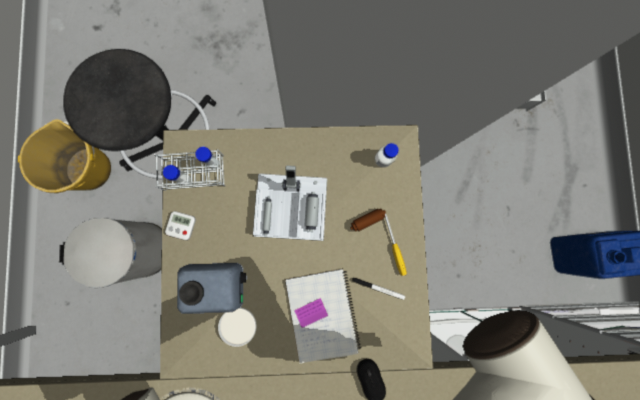

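View pics/side0.png

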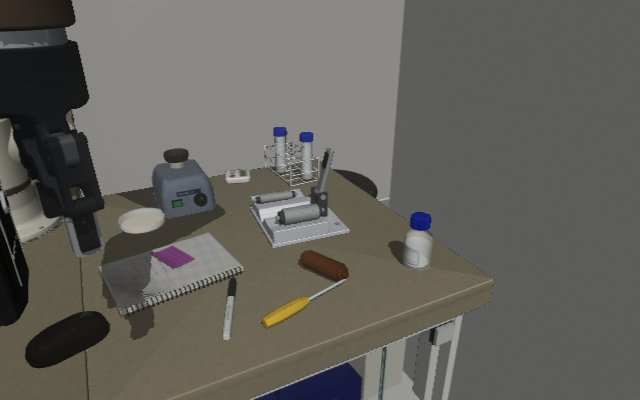

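The top view shows the holder at about (290,207). The thick column is at (311,211) on the right (-y) side, the slim one is at (266,214), and the post is at (291,178). The brown look-alike is at (368,219).

```bash
python3 - <<'E'
import cv2
import numpy as np
a=cv2.imread('pics/top0.png')[160:250,240:340];b=cv2.imread('pics/side0.png')[140:250,240:360]
a=cv2.resize(a,None,fx=5,fy=5,interpolation=3)[:, :400*5];b=cv2.resize(b,None,fx=5,fy=5,interpolation=3)
cv2.imwrite('pics/a.png',a);cv2.imwrite('pics/b.png',b)
E
```

```text
(no output)
```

View pics/a.png

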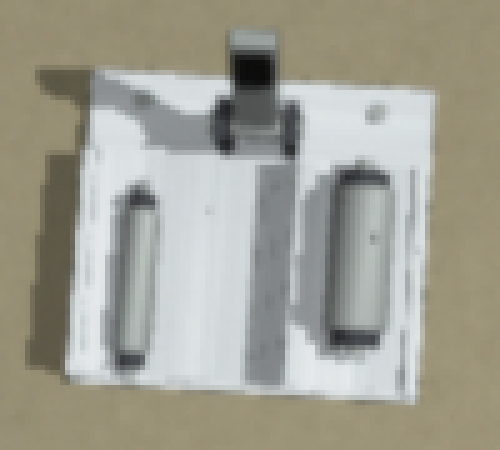

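View pics/b.png

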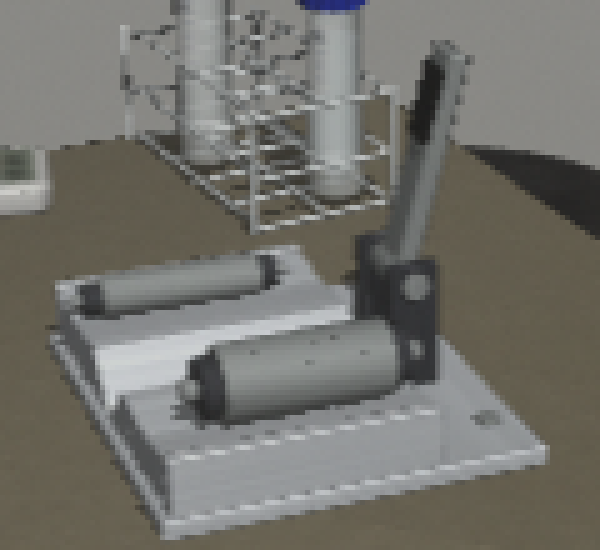

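The crops show these points, in crop pixels:

| Point | Top crop | Side crop |
|---|---|---|
| Thick column, centre | (359,258) | (305,370) |
| Slim column, centre | (137,277) | (180,284) |
| Plate corner (-x,-y) | (418,402) | (165,535) |
| Plate corner (+x,-y) | (437,92) | (548,455) |
| Plate corner (-x,+y) | (67,382) | (52,342) |

The clamp leans back.

```bash
cat > h.py <<'E'
from bench import *
import cv2,numpy as np
def ray(c,u,v):
    K,T=np.array(c['camera_matrix']),np.array(c['cam_to_world'])
    d=T[:3,:3]@np.linalg.solve(K,[u,v,1]);return T[:3,3],d/np.linalg.norm(d)
def tri(rs):
    A=sum(np.eye(3)-np.outer(d,d) for o,d in rs);b=sum((np.eye(3)-np.outer(d,d))@o for o,d in rs)
    p=np.linalg.solve(A,b);return p,max(np.linalg.norm((np.eye(3)-np.outer(d,d))@(p-o)) for o,d in rs)
E
python3 - <<'E'
from h import *
ct,cs=get_calibration('top'),get_calibration('side')
P=dict(thick=((359,258),(305,370)),slim=((137,277),(180,284)),th_far=((362,175),(402,358)),th_near=((355,340),(210,385)),mm=((418,402),(165,535)),pm=((437,92),(548,455)),mp=((67,382),(52,342)),tip=((253,40),(447,48)))
for k,(a,b) in P.items():
    p,e=tri([ray(ct,a[0]/5+239.6,a[1]/5+159.6),ray(cs,b[0]/5+239.6,b[1]/5+139.6)]);print(k,p.round(1),round(e,1))
E
```

```text
thick [ 523.9 -309.    43.5] 0.7
slim [ 517.  -199.7   36.9] 0.5
th_far [ 565.1 -311.7   40.5] 0.8
th_near [ 484.5 -306.    44.9] 1.2
mm [ 452.5 -337.3    3.7] 0.2
pm [ 610.6 -352.2    5. ] 0.0
mp [ 468.8 -160.7    2.6] 1.2
tip [ 611.6 -262.9  147.9] 0.2
```

Heights check out (43.5 against 44.5, 36.9 against 37). The holder yaw is about -0.092 rad and its origin about (520,-255).

Plan: set the fingers about 40 mm apart along the column and use their flanks to push it at two points over the crest. First move: go to beside the thick column and look with the wrist camera.

Emit:
arm_command(steps=[-0.0513,0.0192,0,0,-0.0513,0.0192,0,0,-0.0513,0.0192,0,0,-0.0513,0.0192,0,0,-0.0513,0.0192,0,0,-0.0513,0.0192,0,0,-0.0513,0.0192,0,0,-0.0513,0.0192,0,0,0,0,0,-0.173,0,0,0,-0.173,0,0,0,-0.173,0,0,0,-0.173,0,0,0,-0.173,0,0,0,-0.173,0,0,0,-0.173,0,0,0,0], grip=0.04)

```text
clock: 2.1
position: [520.3, -345.8, 208.2]
ee_rot: [-0.673, 0.74, 0.001, -0.0]
contact_force: [0.6, 0.5, 0.4]
gripper_width: 40.1
grasp_force: 0.0
```

```bash
python3 - <<'E'
from h import *
s=read_state();print(s['clock'],s['position'].round(1),s['joints'],s['gripper_width'],s['contact_force'])
from scipy.spatial.transform import Rotation as R
print(R.from_quat(s['ee_rot']).as_matrix().round(3))
c=get_calibration('wrist');np.savez('w1.npz',**c);cv2.imwrite('pics/w1.png',get_image('wrist')[:,:,::-1])
E
```

```text
2.1 [ 520.3 -345.8  208.2] [-3.28049701e-01  3.85208275e-01  7.36200223e-03 -2.50059536e-04
 -1.19405920e+00  2.34080187e-01] 40.05575908702107 [0.6235112  0.52938156 0.37025684]
[[-0.094 -0.996 -0.001]
 [-0.996  0.094  0.001]
 [-0.     0.001 -1.   ]]
```

View pics/w1.png

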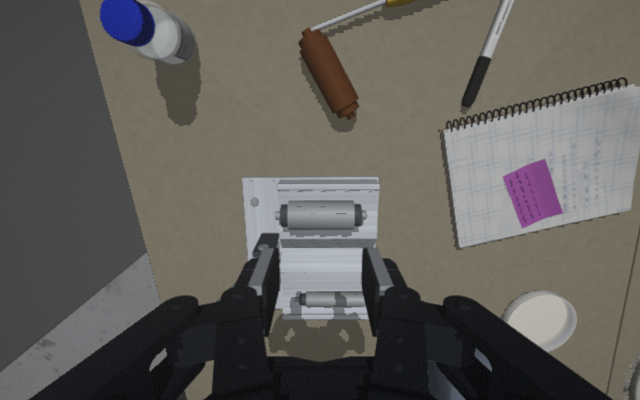

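The wrist view shows the thick column's full span from (275,213) to (368,214), with its centre at (321,214). The holder is square to the image and the vee is in the middle at about y=262.

```bash
python3 - <<'E'
from h import *
c=dict(np.load('w1.npz'))
def at(u,v,z):
    o,d=ray(c,u,v);return o+d*(z-o[2])/d[2]
O=np.array([520,-254.7]);ex=np.array([.9957,-.093]);ey=np.array([.093,.9957])
for n,u,v,z in[('thick',321.5,214,44.5),('far',275.5,213.5,44.5),('near',368,215,44.5),('slimfar',299,298,37),('plate+x-y',243,178,4),('plate-x-y',379,178,4),('block far end?',279,186,34)]:
    p=at(u,v,z);d=p[:2]-O;print(n,p.round(1),'holder',(d@ex).round(1),(d@ey).round(1))
r=[ray(c,321.5,214),ray(get_calibration('top'),359/5+239.6,258/5+159.6)];print(tri(r))
print(c['cam_to_world'].round(2))
E
```

```text
thick [ 522.4 -310.    44.5] holder 7.5 -54.8
far [ 571.6 -315.2   44.5] holder 57.0 -55.4
near [ 472.6 -304.1   44.5] holder -42.6 -53.6
slimfar [ 559.1 -204.9   37. ] holder 34.3 53.2
plate+x-y [ 610.7 -349.4    4. ] holder 99.1 -85.9
plate-x-y [ 452.4 -334.5    4. ] holder -59.9 -85.7
block far end? [ 565.5 -342.6   34. ] holder 53.4 -83.3
(array([ 522.93610088, -308.78810945,   41.11489299]), np.float64(0.48491375651508833))
[[-1.0000e+00  9.0000e-02  3.0000e-02  5.1365e+02]
 [ 9.0000e-02  9.5000e-01  2.8000e-01 -4.1757e+02]
 [ 0.0000e+00  2.9000e-01 -9.6000e-01  3.7241e+02]
 [ 0.0000e+00  0.0000e+00  0.0000e+00  1.0000e+00]]
```

The measurements agree. I'll descend to z = 37 mm beside the column, outside it and above the lip.

Emit:
arm_command(steps=[0,-0.001,0.05,0,0,0,0.05,0,0,0,0.05,0,0,0,0.021,0,0,0,0,0,-0.006,0,0,0,-0.004,0,0,0,-0.004,0,0,0,-0.004,0,0,0,-0.004,0,0,0,-0.004,0,0,0,-0.004,0,0,0,-0.004,0,0,0,-0.003,0,0,0,0,0,0,0])

```text
clock: 4.03
position: [525.0, -309.0, 37.8]
ee_rot: [-0.674, 0.739, 0.0, -0.0]
contact_force: [-0.0, 0.5, 0.6]
gripper_width: 40.1
grasp_force: 0.0
```

```bash
python3 - <<'E'
from h import *
s=read_state();print(s['clock'],s['position'].round(1),s['contact_force'])
im=[get_image(n)[a:a+110,b:b+140,::-1] for n,a,b in(("side",140,230),("top",150,230))]
cv2.imwrite('pics/p2.png',cv2.resize(np.vstack(im),None,fx=2.7,fy=2.7,interpolation=2))
E
```

```text
4.025 [ 525.  -309.    37.8] [-0.02318666  0.48149449  0.59265848]
```

View pics/p2.png

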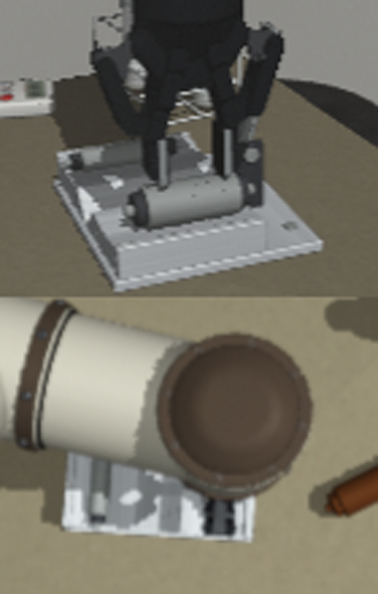

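The side view shows the column at about the same pixel as before (300,215), with the finger ends seeming to stop at its top edge, (290,210) and (314,207). I'll check the geometry before pushing on.

```bash
python3 - <<'E'
from h import *
from scipy.spatial.transform import Rotation as R
s=read_state();print(s['position'],s['contact_force'],s['wrist_torque'])
Rm=R.from_quat(s['ee_rot']).as_matrix();c=get_calibration('side');K=c['camera_matrix'];T=np.linalg.inv(c['cam_to_world'])
def pr(p):
    q=K@(T[:3,:3]@p+T[:3,3]);return (q[:2]/q[2]).round(1)
for o in[(0,20,0),(0,-20,0),(11,27,0),(11,-27,0),(11,27,-13),(11,-27,-13)]: print(o,pr(s['position']+Rm@np.array(o)))
O=np.array([520,-254.7]);ex=np.array([.9957,-.093]);ey=np.array([.093,.9957])
for y,z in((-54,44.5),(-27,47),(0,33)): 
    for x in(-41,7.5,57): print(y,x,pr(np.r_[O+x*ex+y*ey,z]))
cv2.imwrite('pics/s3.png',cv2.resize(get_image('side')[170:240,260:360,::-1],None,fx=7,fy=7,interpolation=2))
cv2.imwrite('pics/w3.png',get_image('wrist')[:,:,::-1])
E
```

```text
[ 524.95799343 -309.25793455   37.72235258] [-0.37287403 -0.03820946 -0.48817076] [0.02065473 0.00330412 0.01459778]
(0, 20, 0) [291.1 218. ]
(0, -20, 0) [310.3 214.5]
(11, 27, 0) [289.5 221.1]
(11, -27, 0) [315.7 216.3]
(11, 27, -13) [289.3 215.1]
(11, -27, -13) [315.7 210.3]
-54 -41 [275.7 217.7]
-54 7.5 [299.6 213.4]
-54 57 [323.  209.2]
-27 -41 [271.6 210.6]
-27 7.5 [295.  206.6]
-27 57 [318.  202.6]
0 -41 [268.2 211.2]
0 7.5 [290.9 207.3]
0 57 [313.3 203.4]
```

View pics/s3.png

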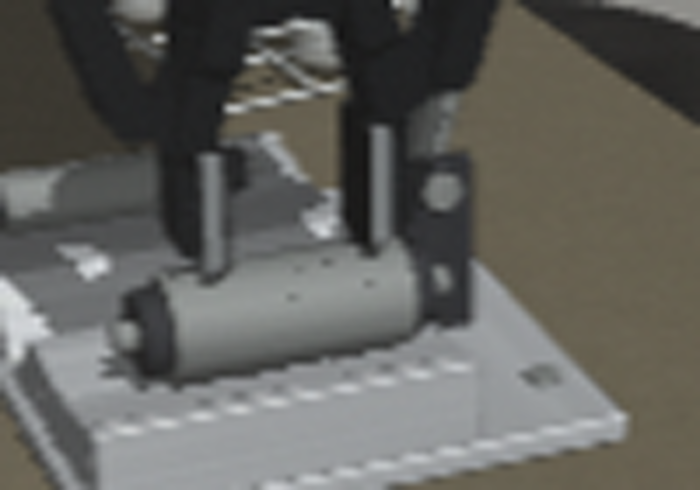

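View pics/w3.png

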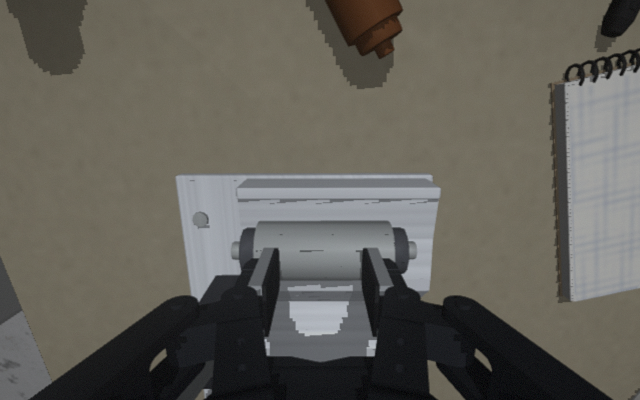

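```bash
python3 - <<'E'
from h import *
w,c=get_calibration('wrist'),get_calibration('side')
S=lambda u,v:ray(c,u/7+259.6,v/7+169.6)
O=np.array([520,-254.7]);ex=np.array([.9957,-.093]);ey=np.array([.093,.9957])
for n,a,b in[('fit near',(416,250),(118,335)),('body near',(394,248),(168,332)),('body far',(257,248),(412,285))]:
    p,e=tri([ray(w,*a),S(*b)]);d=p[:2]-O;print(n,p.round(1),e.round(1),(d@ex).round(1),(d@ey).round(1))
from scipy.spatial.transform import Rotation as R
s=read_state();Rm=R.from_quat(s['ee_rot']).as_matrix()
def pr(c,p):
    T=np.linalg.inv(c['cam_to_world']);q=c['camera_matrix']@(T[:3,:3]@p+T[:3,3]);return (q[:2]/q[2]).round(1)
for z in(0,-10,-20,-40):
  for x in(-11,11):
    p=s['position']+Rm@np.array([x,20,z]);print(x,z,'w',pr(w,p),'s crop',((pr(c,p)-[259.6,169.6])*7).round())
E
```

```text
fit near [ 474.9 -305.6   45.6] 0.6 -40.2 -54.9
body near [ 487.3 -308.5   45.3] 1.7 -27.5 -56.6
body far [ 559.7 -314.3   44.9] 1.4 45.0 -55.7
-11 0 w [355.9 262.8] s crop [208. 322.]
11 0 w [357.2 226.2] s crop [234. 356.]
-11 -10 w [357.9 271.4] s crop [207. 290.]
11 -10 w [359.3 233. ] s crop [232. 324.]
-11 -20 w [360.1 280.9] s crop [206. 258.]
11 -20 w [361.7 240.6] s crop [232. 291.]
-11 -40 w [365.4 304. ] s crop [204. 193.]
11 -40 w [367.5 259. ] s crop [230. 225.]
```

Both views put the column unmoved at y = -55. The pad ends show at the same wrist-image spot as in the first picture, so nothing cuts them off. With no contact force, the fingertips must have passed above the column (60 mm). So at this opening they end at least 23 mm behind the stated TCP.

I'll back off, lower to TCP z = 16 (tips at about 38 mm), narrow the opening to 30 mm, keep clear of the clamp, and approach slowly while reading the force.

Emit:
arm_command(steps=[0.025,0.004,0,0,0.025,0.003,0,0,0,0,0.011,0,0,0,0.011,0,-0.005,0,0,0,-0.005,0,0,0,-0.003,0,0,0], grip=0.03)

```text
clock: 5.1
position: [515.1, -344.6, 16.1]
ee_rot: [-0.674, 0.738, -0.0, 0.0]
contact_force: [-0.2, 0.5, -0.4]
gripper_width: 30.1
grasp_force: 0.0
```

```bash
cat > st.py <<'E'
from h import *
s=read_state();O=np.array([520,-254.7]);ex=np.array([.9957,-.093]);ey=np.array([.093,.9957]);d=s['position'][:2]-O
print(s['clock'],s['position'].round(1),'holder',(d@ex).round(1),(d@ey).round(1),s['contact_force'].round(1),s['gripper_width'])
E
python3 st.py; python3 - <<'E'
from h import *
im=[get_image(n)[a:a+100,b:b+130,::-1] for n,a,b in(("side",150,240),)]
w=cv2.resize(get_image('wrist')[150:350,160:480,::-1],(640,400))
cv2.imwrite('pics/p4.png',np.hstack([cv2.resize(im[0],(520,400),interpolation=2)[:,:400],w[:,120:520]]))
E
```

```text
5.1 [ 515.1 -344.6   16.1] holder 3.5 -90.0 [-0.2  0.5 -0.4] 30.060281006992458
```

View pics/p4.png

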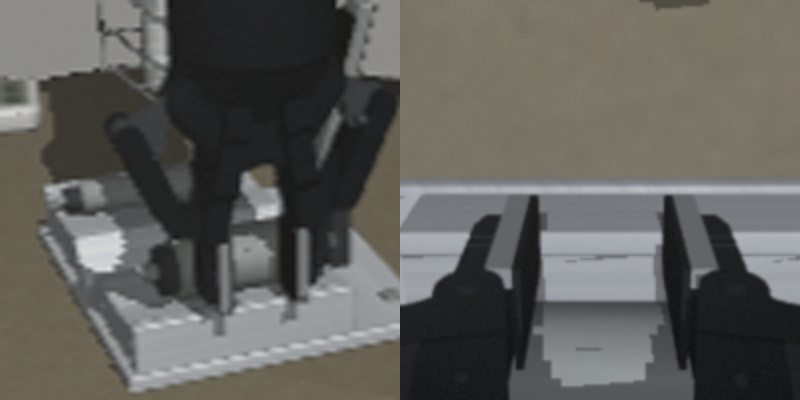

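The fingers now stand outside the column, with their tips at side pixels (295.5,232.5) and (312.5,229.5). The column is still in its groove on the +y side of them.

```bash
python3 - <<'E'
from h import *
from scipy.spatial.transform import Rotation as R
s=read_state();Rm=R.from_quat(s['ee_rot']).as_matrix();c=get_calibration('side')
T=np.linalg.inv(c['cam_to_world'])
for x in(0,11):
 for y in(19,-19):
  for z in(0,-12,-24):
    q=c['camera_matrix']@(T[:3,:3]@(s['position']+Rm@np.array([x,y,z]))+T[:3,3]);print(x,y,z,(q[:2]/q[2]).round(1))
E
```

```text
0 19 0 [294.8 236.9]
0 19 -12 [294.6 231.3]
0 19 -24 [294.5 225.7]
0 -19 0 [313.5 233.1]
0 -19 -12 [313.4 227.7]
0 -19 -24 [313.4 222.1]
11 19 0 [296.7 239.6]
11 19 -12 [296.6 234. ]
11 19 -24 [296.4 228.4]
11 -19 0 [315.6 235.8]
11 -19 -12 [315.6 230.3]
11 -19 -24 [315.5 224.7]
```

The tip height is uncertain (13–24 mm behind the TCP). TCP z = 22 puts the tips at 35–46 mm, above the lip and at or below the column's mid-height. I'll approach slowly and watch the force.

Emit:
arm_command(steps=[0,0,-0.006,0,-0.004,0,0,0,-0.004,0,0,0,-0.004,0,0,0,-0.004,0,0,0])

```text
clock: 5.82
position: [516.3, -329.6, 22.0]
ee_rot: [-0.674, 0.739, -0.0, -0.0]
contact_force: [0.2, -2.1, 1.2]
gripper_width: 30.0
grasp_force: 0.9
```

```bash
cat > col.py <<'E'
# side image: brightness profile change against the start image, around the column
from h import *
g=lambda a:cv2.cvtColor(a,cv2.COLOR_BGR2GRAY).astype(int)
a=g(cv2.imread('pics/side0.png'));b=g(get_image('side')[:,:,::-1].copy())
m=(abs(a-b)>25)
for v in range(196,236,3): print(v,''.join('#' if x else '.' for x in m[v,262:340]),)
E
python3 st.py; python3 col.py
```

```text
5.825 [ 516.3 -329.6   22. ] holder 3.3 -74.9 [ 0.2 -2.1  1.2] 29.962454617452536
196 ....###########################...##..........###.........####................
199 ......#######.#########################.....######..........#.................
202 .......##########################################.##..........................
205 ......#################################...########..#####.....................
208 .....#########################..##......#...######.####..#.#..................
211 ###################...#########.##..........###########.##..##................
214 ################.......########.###.........######..###.##....................
217 ##################....#.######...##.........#####......####...................
220 ##.....#######..........######...###..............#...........................
223 ............#####.####.......######...........#...............................
226 ...........................#####..............................................
229 ..............................................................................
232 ..............................................................................
235 ..............................................................................
```

It reads a 2 N reaction, so the fingers are touching the column and clear of the lip. Continuing slowly.

Emit:
arm_command(steps=[-0.003,0,0,0,-0.003,0,0,0,-0.003,0,0,0,-0.003,0,0,0,-0.003,0,0,0,-0.003,0,0,0])

```text
clock: 6.62
position: [517.6, -311.3, 21.6]
ee_rot: [-0.674, 0.739, 0.0, 0.0]
contact_force: [-0.6, -0.7, 0.0]
gripper_width: 30.2
grasp_force: 0.3
```

```bash
python3 st.py; python3 col.py
```

```text
6.625 [ 517.6 -311.3   21.6] holder 2.9 -56.6 [-0.6 -0.7  0. ] 30.232461576007882
196 ....##########################....##.....########.............................
199 .....############################################.............................
202 .......#####################.##......############......###....................
205 ...###################################...#####..###..###......................
208 #####.#####################..#...........######.#########...##................
211 ######...#########.#########.##.###############.######...#..##................
214 ################......######.###################.##########...................
217 ##################.....########..#######.......############...................
220 ..............#########....########################...........................
223 ............#######################...........................................
226 ..............................................................................
229 ..............................................................................
232 ..............................................................................
235 ..............................................................................
```

The column is moving with the fingers and should be at y of about -33 now. Next I push it over the crest edge.

Emit:
arm_command(steps=[-0.003,0,0,0,-0.003,0,0,0,-0.003,0,0,0,-0.003,0,0,0,-0.003,0,0,0,0,0,0,0,0,0,0,0])

```text
clock: 7.55
position: [519.1, -296.7, 21.7]
ee_rot: [-0.674, 0.739, -0.0, 0.0]
contact_force: [0.5, 0.9, -0.3]
gripper_width: 29.9
grasp_force: 0.0
```

```bash
python3 st.py; python3 - <<'E'
from h import *
im=get_image('side')[150:250,240:340,::-1]
w=cv2.resize(get_image('wrist')[150:350,160:480,::-1],(640,400))
cv2.imwrite('pics/p5.png',np.hstack([cv2.resize(im,(400,400),interpolation=2),w[:,120:520]]))
E
```

```text
7.55 [ 519.1 -296.7   21.7] holder 3.0 -41.9 [ 0.5  0.9 -0.3] 29.892083471032755
```

View pics/p5.png

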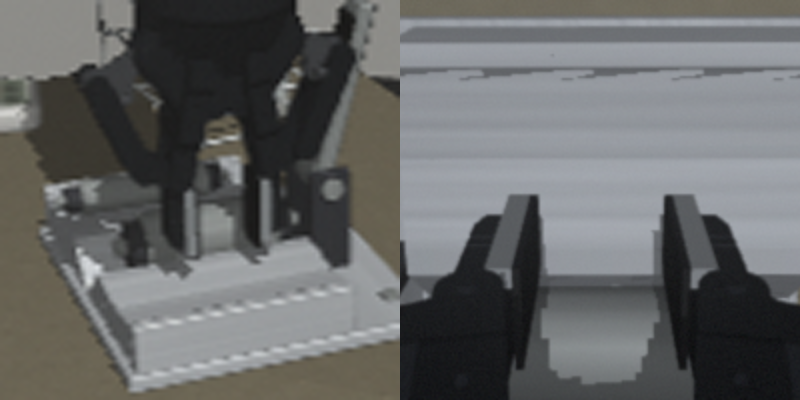

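The column has dropped into the vee: it sits low between the edges and the contact force is zero. I'll back off sideways, rise, and go over behind the clamp with the fingers closed.

Emit:
arm_command(steps=[0.02,0,0,0,0.02,0,0,0,0,0,-0.05,0,0,0,-0.05,0,0,0,-0.05,0,0,0,-0.05,0,-0.0273,-0.044,0,0,-0.0273,-0.044,0,0,-0.0273,-0.044,0,0,0,0,0,0])

```text
clock: 8.9
position: [656.4, -266.4, 219.7]
ee_rot: [-0.675, 0.738, 0.001, -0.0]
contact_force: [-1.1, -1.3, -1.3]
gripper_width: 30.3
grasp_force: 0.0
```

```bash
cat > chk.py <<'E'
from h import *
O=np.array([520,-254.7,0]);ex=np.array([.9957,-.093,0]);ey=np.array([.093,.9957,0])
def pr(c,p):
    T=np.linalg.inv(c['cam_to_world']);q=c['camera_matrix']@(T[:3,:3]@p+T[:3,3]);return q[:2]/q[2]
c=get_calibration('side');g=cv2.cvtColor(get_image('side'),cv2.COLOR_RGB2GRAY).astype(float)
g0=cv2.cvtColor(cv2.imread('pics/side0.png'),cv2.COLOR_BGR2GRAY).astype(float)
for n,G,Y,Z in(('start thick',g0,-54,44.5),('now vee',g,0,33),('now slim',g,54,37),('start slim',g0,54,37)):
    print(n,[int(cv2.getRectSubPix(G.astype('float32'),(1,1),tuple(map(float,pr(c,O+x*ex+Y*ey+[0,0,Z+(7 if Z!=37 else 4)]))))[0,0]) for x in range(-70,71,5)])
E
python3 st.py; python3 chk.py
```

```text
8.9 [ 656.4 -266.4  219.7] holder 136.9 1.0 [-1.1 -1.3 -1.3] 30.262688920146047
start thick [180, 201, 200, 200, 199, 199, 190, 47, 62, 94, 145, 144, 144, 143, 143, 143, 142, 141, 141, 140, 140, 139, 137, 125, 62, 54, 51, 65, 92]
now vee [110, 79, 163, 189, 193, 184, 174, 45, 61, 93, 140, 140, 140, 139, 138, 138, 138, 137, 137, 136, 136, 136, 134, 115, 58, 49, 41, 40, 51]
now slim [90, 89, 147, 133, 59, 64, 137, 140, 141, 142, 140, 141, 142, 140, 139, 139, 139, 138, 138, 128, 66, 114, 152, 150, 97, 93, 93, 93, 82]
start slim [91, 89, 148, 135, 61, 65, 140, 142, 143, 143, 142, 143, 144, 142, 142, 142, 141, 141, 140, 130, 67, 116, 154, 152, 99, 95, 94, 94, 84]
```

The pixel profile along the vee now matches the thick column's starting profile, so it is seated parallel at the same x. The slim column is unchanged.

Now the clamp: close the fingers, lower behind it and push it over.

Emit:
arm_command(steps=[0,0,0.034,0,0,0,0.034,0,0,0,0.034,0,0,0,0,0,0,0.012,0,0,0,0.01,0,0,0,0.01,0,0,0,0.01,0,0,0,0.01,0,0], grip=0.0)

```text
clock: 10.07
position: [604.2, -262.7, 122.6]
ee_rot: [-0.674, 0.738, -0.003, 0.001]
contact_force: [1.3, 1.0, 7.1]
gripper_width: -0.3
grasp_force: 3.9
```

```bash
cat > bar.py <<'E'
# clamp angle from the side view: bar end brightness difference vs start, printed as coarse mask
from h import *
g=lambda a:cv2.cvtColor(a,cv2.COLOR_RGB2GRAY)
b=g(get_image('side'));a=g(cv2.imread('pics/side0.png')[:,:,::-1].copy())
for v in range(146,224,4): print(v,''.join(' .:-=+*#%@'[min(9,int(x)//22)] for x in b[v,265:345]))
E
python3 st.py; python3 bar.py
```

```text
10.075 [ 604.2 -262.7  122.6] holder 84.6 -0.1 [1.3 1.  7.1] -0.288515154837641
146 #++-=+=:+*+=++*###*+-+***=:+*=-=-=+*=-==*###**++*****-.....:=+-:=+-.+***********
150 *******+===+++*###*+=+*+-+=+******=--==+*####*++***-:-=+==--++-:++**************
154 +*********=++==++++==-=+=-:---=+****+=++*####*+=+*-...:=++++********************
158 +==*=+****==**####+==-=++==-===-+=--==++*####*++*=:....=++=+********************
162 *******+==-=**####**++**++=-:-==+====+*######*+===:...:=++=+********************
166 **++=:-++=-=+===+*+++=::---:::--=-:-=+*######*+=-=:...:=++====-+****************
170 ====-::=-::-=+****+====+==--:::::::-==*######*+==+*=::-=++==========-::::::::::-
174 ========-:::=-:::::--=+=-=-:=---====--=**##***+====-::=+++================-::..:
178 ============-::::-=::::::=-::-===-=-:-=++****+=-:-+=::=+++======================
182 ================-:::::-=-=-::::::::::::--===-:::::::::=+++======================
186 ================-::::::::=-:::::::::::::::::::::::::::=++=======================
190 ===========-::::::::-=--=+*#*#%#***=::::::::::.::-==--=++=======================
194 +++++++********************=::-=+*###+-::::::::::.:::::::--:::-=================
198 ******++++++++++======-----+*******+++=====-=*=::....::-=+++-:-=================
202 ----=******++++===+=++++++++***************+-::==:...:::::::::-=================
206 ****+-:::::+*******************************+=-::::...:::::::::--================
210 @@%***=::--:+***+++++++++++++++++++++======+==+*****+-::::::::=**#+=============
214 @@#==-:.::::========++++*******########################+-:::::=*******+=========
218 ##*******########################################*************#####******+======
222 -*##########################*********************++*###**##%%%#****###*+++***+==
```

The 7 N upward force with nothing showing behind the bar means the fingertips landed on the end of the nearly upright bar. So the tips really sit about 27 mm behind the reported TCP. I'll back off, go lower and push from behind again.

Emit:
arm_command(steps=[0,0,-0.015,0,0,-0.022,0,0,0,-0.022,0,0,0,0,0.02,0,0,0,0.022,0,0,0,0,0])

```text
clock: 10.88
position: [644.6, -265.8, 90.7]
ee_rot: [-0.674, 0.739, 0.002, -0.002]
contact_force: [-0.1, 0.1, 0.4]
gripper_width: 0.2
grasp_force: 0.0
```

```bash
python3 st.py; python3 bar.py
```

```text
10.875 [ 644.6 -265.8   90.7] holder 125.1 0.5 [-0.1  0.1  0.4] 0.23871299321185185
146 #++=++=:+*+**#####*+-+***=:+*=-=-=+*=-==*####*++************************-.......
150 *********+=**#####*+=+**++=+******=--==+*####*++**=-==++=+**************-.....-+
154 +*********=+++*%%#*+===+=-:---=+****+=++*####*+-+-...-=++=+*************-.....=+
158 +==*++****==**####****%%#+==++=-+=--==++*####*++*-...:=++=+************-.....:=+
162 *******+++==+*####**++***#*--=*%%#+==+*######*+--:...:=++=+***************=:::=+
166 **++===++=-=++***#*++=::=+-:::-==-::-+*######*+=:....:=++=====-+****************
170 =====--*+::-=+****++**#%#*+---:::::-==*######*+-:::::-=++===========-::..::::::-
174 ==========--++-::-==+#%#++=-=-==#%#+-==**##***+-:::::-=++=--==============-:....
178 ===============--+*=-====*=--====-=-:-=++****+=-::-::-=++=-::-==================
182 ====================-:-==*+-:::-==-::::--===--:::::::-=++=-:::::::::::::::::-===
186 ========================-+=-=======-:::::::::::::::::-=++=-::::::::::::::::::-==
190 =====================+=-=+*#*%%##**=::::::::::.::-=---=++=-::::::::::::::-======
194 +++++++********************=::-=+*###*==-::::::::::::::::--::::::::-============
198 *******+++++++++======-----+*******+++======**=::....::-=+++-:::::::-===========
202 ----=******++++==++=+++++++****************+=::==:...:::::::::-=================
206 ****+-:::::+*******************************+=-::::...:::::::::-=================
210 @@%***=::--:+****+++++++++++++++++++++=====+==******+-::::::::=**#+=============
214 @@#==-:.::::========++++*******########################+-:::::=*******+=========
218 ##*******########################################*************#####******+======
222 -*###########################********************++*###**##%%%#****###*+++***+==
```

The bar stands upright and the finger tip is now about 113 mm high, behind it. Push and follow the arc.

Emit:
arm_command(steps=[0,0.01,0,0,0,0.01,0,0,0,0.01,0,0,0,0.01,0,0,0,0.0075,0.0005,0,0,0.0075,0.0005,0,0,0.007,0.002,0,0,0.007,0.002,0,0,0.0065,0.004,0,0,0.0065,0.004,0,0,0,0,0])

```text
clock: 12.3
position: [563.4, -258.5, 78.9]
ee_rot: [-0.674, 0.739, 0.001, -0.001]
contact_force: [-0.1, -0.3, -0.3]
gripper_width: 0.1
grasp_force: 0.0
```

```bash
python3 st.py; python3 bar.py
```

```text
12.3 [ 563.4 -258.5   78.9] holder 43.5 0.2 [-0.1 -0.3 -0.3] 0.0828445194254051
146 *+--=+=:+*+=++*###*=:......:++++-..............................=****************
150 +******+====++*###*+=+*=....................................=*******************
154 +*********=+===++++==+%%*=::........................=***************************
158 =--=-+****==**####+==-=++=++##*-+=:......:-:-==:.-+%##**************************
162 ++*****+==-=**####**++**==+=--==+=-.....-++-:==:.:===*+=-+**********************
166 ++=+=:-++=-=+===+*+++=--=++*+=++=-:.....-++-:==:.:===*+=======-+****************
170 :::::::=-::-=+****+====+=::-=++++=:.....-++-:==:.=*%**+=============-:::.:::::::
174 ::::::::::::=-::::::-=+=-=-:+-.-=++++=---++-:========*+===================-:...:
178 :::::::::::::::::--::::::=-::-#%*-.:==++++++*+=-:-**=++=========================
182 ::::::::::::::::::::::-=-=-::::-=====----=++++==================================
186 ==-::::::::::::::::::::::=-::::::::-=======--=++++=--:::-=======================
190 ====-::::::::::::::::::::--=-======-::::::::::.:-=++++==========================
194 +++++++************=-------:..:-------:::::::::...:::::::--:::-=================
198 *******+++++++++======---:-------------===****=......::-=+++=:-=================
202 ::--=******++++===+==++++++****************+--:==:...:::::::::-=================
206 ****+-:::::+********************************=-::::...:::::::::-=================
210 @@%***=::--:+***++++++++++++++++++++++=====+==******+-::::::::=*##+=============
214 @@#==-:.::::========++++*******########################+-:::::=****#**+=========
218 ##*******########################################**************####*******======
222 -*##########################*********************++*###**##%%%#***####*+++***+==
```

The bar is folding over: it slopes from about (318,190) to (290,164), roughly 40°. Continue down.

Emit:
arm_command(steps=[0,0.005,0.0055,0,0,0.005,0.0055,0,0,0.005,0.0045,0,0,0.003,0.0045,0,0,0.003,0.0045,0,0,0.003,0.0045,0,0,0,0,0])

```text
clock: 13.22
position: [539.7, -256.3, 50.0]
ee_rot: [-0.674, 0.739, 0.001, -0.001]
contact_force: [0.1, 0.2, 0.2]
gripper_width: -0.2
grasp_force: 0.0
```

```bash
python3 st.py; python3 bar.py
```

```text
13.225 [ 539.7 -256.3   50. ] holder 19.7 0.2 [0.1 0.2 0.2] -0.17447050563226396
146 *=--::::::::....................................::::::........+*****************
150 ::....:::::-=+*=............................==:............=********************
154 +-........::-==++*=:.....................-*+.............+**********************
158 =--=-:.......-*###+=-................................:+*************************
162 ++*****+-:.......=**+-.............................-=*+=-+**********************
166 ++=+=:-++=-==:..................................:-===*+=======-+****************
170 :::::::--::-=+**=:......................=####*+==+*%**+=============-:::::::::::
174 ::::::::::::--:::-==+#%+.....:==:-+=:.-+*##***+======*+===================-:.::.
178 :::::::::::::::::-=:-==:.....-+=:-+=-.-++****+=-:-**=++=========================
182 ::::::::::::::::::::::--.....-++-:==-.:+#%#*====================================
186 :::::::::::::::::::::::::....-++-:==-.-========------:::-=======================
190 :::::::::--=++++++++++++++-::---::--=++++++++++=+===+++=========================
194 -=++++=-----=++++++++++++++++++++++++++++++++++++++=:::::--:::-=================
198 *******+++++++++===-----------+****+==--:-*##*=......::-=+++=:-=================
202 -:--=***=+=--=-===+==++++++****************+-::==:...:::::::::-=================
206 ****+-:::::+********************************=-::::...:::::::::-=================
210 @@%***=::--:+****+++++++++++++++++++++=====+==******+-::::::::=*##+=============
214 @@#==-:.::::========++++*******########################+-:::::=****#**+=========
218 ##*******########################################*************######*****+======
222 -*###########################********************++*###**##%%%#**#####*+++***+==
```

The bar is nearly level. I'll press down the last millimetres, watching the force.

Emit:
arm_command(steps=[0,0.001,0.002,0,0,0,0.002,0,0,0,0.002,0,0,0,0.002,0,0,0,0,0])

```text
clock: 13.9
position: [539.8, -256.5, 42.4]
ee_rot: [-0.674, 0.739, 0.0, -0.0]
contact_force: [-0.5, 0.1, 0.0]
gripper_width: -0.3
grasp_force: 0.0
```

Emit:
arm_command(steps=[0,0,0.001,0,0,0,0.001,0,0,0,0,0])

```text
clock: 14.28
position: [539.8, -256.4, 40.6]
ee_rot: [-0.674, 0.739, 0.0, -0.0]
contact_force: [0.7, -0.4, 0.9]
gripper_width: -0.1
grasp_force: 0.2
```

Emit:
arm_command(steps=[0,0,0.001,0,0,0,0.001,0,0,0,0,0])

```text
clock: 14.65
position: [539.9, -256.5, 38.5]
ee_rot: [-0.674, 0.739, -0.0, 0.0]
contact_force: [0.3, -0.3, 0.1]
gripper_width: 0.1
grasp_force: 0.0
```

Emit:
arm_command(steps=[0,0,0.001,0,0,0,0.001,0,0,0,0,0])

```text
clock: 15.02
position: [540.0, -256.5, 38.1]
ee_rot: [-0.674, 0.739, -0.0, 0.0]
contact_force: [-2.4, 1.4, 7.9]
gripper_width: -0.2
grasp_force: 3.9
```

Emit:
arm_command(steps=[0,0,0.0015,0,0,0,0,0])

```text
clock: 15.28
position: [540.0, -256.5, 38.0]
ee_rot: [-0.674, 0.739, -0.001, -0.0]
contact_force: [-4.5, 3.7, 14.4]
gripper_width: -0.0
grasp_force: 7.4
```

```bash
python3 st.py
```

```text
15.275 [ 540.  -256.5   38. ] holder 20.1 0.0 [-4.5  3.7 14.4] -0.01879469970466472
```

The stop is firm: 14 N with no further travel, so the pad is on the column. Lift away and check.

Emit:
arm_command(steps=[0,0,-0.01,0,0,0,-0.05,0,0,0,-0.06,0,0,0,-0.06,0,0.05,0.04,0,0,0.05,0.04,0,0,0.05,0.04,0,0,0.05,0.04,0,0,0,0,0,0])

```text
clock: 16.4
position: [363.5, -439.0, 215.1]
ee_rot: [-0.672, 0.741, 0.0, -0.0]
contact_force: [0.5, 0.4, 0.3]
gripper_width: -0.1
grasp_force: 0.0
```

```bash
python3 st.py; python3 bar.py; python3 chk.py; python3 - <<'E'
from chk import *
for x,z in((-26,61),(-26,51),(22,61),(70,61)): print(x,z,pr(c,O+x*ex-11*ey+[0,0,z]).round(1))
E
```

```text
16.4 [ 363.5 -439.   215.1] holder -138.7 -198.0 [0.5 0.4 0.3] -0.07448921510036371
146 #++=++=:+*+**#####**=+***=:+*+++=***+=+*#####*++********************************
150 *********++**#####**=+**+*=+******=-=+**#####*++********************************
154 +*********=+++*%%#*+=*%%*=--++#*****+**######*+=+*******************************
158 +==*++****==**####****%%#***##*-+=-=***######*++*++%##**************************
162 *******++*==**####**++***%*+=+#%%#*==+*######*+======*+=-+**********************
166 **++===++=-=++***#***=--++=-:-++==:-=+*######*+=-====*+=======-+****************
170 =====--*+::-++****++**#%#*+---:::::-***##%%##*+==+*%**+=============-::::::::::-
174 ==========--++-::-==+#%#+*=-+==+#%#*==+*###****======*+===================-:::::
178 ===============--+*=-====*=-=+#%*=*+--=++****+=-:-**=*+=========================
182 ====================-:-==*+-:::-=====-=+#%%*====================================
186 ========================-+=-====================---=-:::-=======================
190 =====================+===+*##%%##**+==========--====++++=====================
[... 1241 characters left out ...]
 154, 152, 99, 95, 94, 94, 84]
start thick [180, 201, 200, 200, 199, 199, 190, 47, 62, 94, 145, 144, 144, 143, 143, 143, 142, 141, 141, 140, 140, 139, 137, 125, 62, 54, 51, 65, 92]
now vee [115, 82, 170, 197, 201, 192, 182, 47, 64, 98, 147, 148, 145, 145, 145, 144, 143, 142, 143, 143, 143, 142, 142, 120, 59, 44, 43, 42, 55]
now slim [94, 92, 153, 139, 62, 68, 145, 147, 147, 148, 146, 148, 149, 147, 146, 146, 146, 145, 145, 134, 71, 120, 159, 157, 103, 99, 98, 99, 88]
start slim [91, 89, 148, 135, 61, 65, 140, 142, 143, 143, 142, 143, 144, 142, 142, 142, 141, 141, 140, 130, 67, 116, 154, 152, 99, 95, 94, 94, 84]
-26 61 [276.3 199.7]
-26 51 [276.5 204.2]
22 61 [299.  195.9]
70 61 [321.  192.3]
```

The level bar's end is predicted at (276,200), which matches the image. The column is seated and the slim one has not moved, so I'm handing in.

```bash
python3 -c "
from bench import *
print(job_done())"
```

```text
the job is handed in; nothing more can be done
None
```

I rolled the thick column into the vee, where it settled by itself, then folded the clamp arm down until it rests on it; the slim column is unmoved and the job was handed in at about 16.5 s (no verdict was returned).

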